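# Lay out the changeover set on its shadow pads

## Task

Lay out the changeover set for the next run: put the small vice, the index spindle, the white sample bottle and the guide roller that stand loose on the open table (not the spares in the red bins or the bottles in the yellow-framed tray) each on the grey pad that bears its outline. Centre each one on its outline, upright as it stands now, with the vice and the roller lying along their outlines (either way round), and leave all four standing there released.

Things in the scene. Friction and masses are not known exactly. Their poses are not given: they have to be found in the camera images.
- vice_centre (a point): small grey steel vice, loose, standing on the open table (not the spare in the red bin), 30 x 84 x 44 mm (x, y, z), about 0.34 kg. Point: its centre, 22 mm above its underside; y is its length, screw knob at the -y end, z up. Base 9 mm high. An upright jaw, 30 mm wide in x and reaching 41 mm up, stands from 10 mm before to 1 mm past this point in y: grasp across x there.
- spindle_centre (a point): black index spindle, loose on the open table (not the spare in the small red bin), 57 mm tall, about 0.21 kg: a notched disc 57 mm across (14 to 21 mm above the underside) on a round foot 44 mm across, with an upright shaft 22 mm across from 21 to 57 mm up. Point: on the axis, 28.5 mm above the underside; z up. Grasp the shaft.
- bottle_centre (a point): white empty sample bottle, loose, standing, 38 x 42 x 86 mm (x, y, z), about 0.03 kg. Point: centre, 43 mm above the underside; the body is about 36 to 38 mm across x; z up. (Those in the yellow-framed tray at the right are not meant.)
- roller_centre (a point): small white roller, loose, lying on its side, 16 x 30 x 16 mm (x, y, z), about 0.05 kg, does not roll. Point: centre, 8 mm above the underside; y along its 30 mm length, z up. Grasp across x (16 mm).
- vice_pad: fixed flat grey pad, 70 x 100 x 5 mm thick (x, y, z), with the vice's outline, a long rectangle with a stub at its -y end (84 mm long along y, 32 mm wide), as a thin dark inlay at its centre. Origin: centre of its underside, so its top is 5 mm higher; x, y along its edges, z up. It lies flat on the table, turned up to 20 degrees either way. The vice may lie either way round along it.
- spindle_pad: fixed flat grey pad, 70 x 100 x 5 mm thick (x, y, z), with the spindle's outline, a round scalloped disc 60 mm across, as a thin dark inlay at its centre. Origin: centre of its underside, so its top is 5 mm higher; x, y along its edges, z up. It lies flat on the table, turned up to 20 degrees either way.
- bottle_pad: fixed flat grey pad, 70 x 100 x 5 mm thick (x, y, z), with the bottle's outline, a nearly square shape with round corners (40 x 44 mm), as a thin dark inlay at its centre. Origin: centre of its underside, so its top is 5 mm higher; x, y along its edges, z up. It lies flat on the table, turned up to 20 degrees either way. The bottle stands on it at any turn.
- roller_pad: fixed flat grey pad, 70 x 100 x 5 mm thick (x, y, z), with the roller's outline, a small rectangle (32 mm long along y, 18 mm wide), as a thin dark inlay at its centre. Origin: centre of its underside, so its top is 5 mm higher; x, y along its edges, z up. It lies flat on the table, turned up to 20 degrees either way. The roller may lie either way round along it.

How it is judged:
By the outcome, as a careful person would: the job done as asked, in the order asked, and still so for the second after the job is handed in, with the robot touching nothing.
It also fails if it takes over 128 s, if anything falls off the work surface, if the arm or the gripper's body presses on something with over 40 N, if the wrist force passes 120 N, or if a joint passes its speed limit or range.

## Robot

A 6-joint arm with a two-finger parallel gripper is mounted at the origin on a cart in front of the work surface, level with it; the furniture and walls round the work are solid. World frame = base frame: x ahead of the robot, y to its left, z up, the work surface at z = 0. Lengths are in mm, angles in rad, forces in N, time in s.
With the tool pointing down it reaches from about 350 to 875 mm from the base axis. Payload 4.2 kg.
Tool frame: the origin (TCP) lies midway between the tips of the shut fingers; the grasp point (between the pads) lies 19 mm behind it (arm.tcp_to_grasp is the distance from the TCP to the grasp point, in mm); z points along the fingers, y is the line along which they close (so a half turn about z gives the same grasp; the last joint's range is limited). The gripper opens to 85 mm and grips with 20 to 120 N. Pads are 22 mm wide; open, the fingers measure 114 mm over their backs; the gripper's body (76 mm by 85 mm) begins 54 mm behind the grasp point. The pads swing forward as they close: fully open they stand 13 mm farther back than shut.
Start: joints at [1.568, 0.385, 0.008, 0, -1.194, -0.259], TCP at [161.73, 603.691, 231.312] pointing down, gripper open.
Joint ranges: [-3.14, 3.14], [-1.21, 2.06], [-1.07, 1.41], [-3.16, 2.05], [-2.99, -0.16], [-3.1, 3.1]. Speed limits (rad/s): [2.79, 2.79, 3.14, 3.14, 3.14, 3.14].

## Interface

Orientations are given as a unit quaternion [x, y, z, w].
In Python, from bench import arm, imaging, job, models gives the robot as it stands.
- The arm moves only by the tool arm_command, never from a script. Its argument "rows" is a list of rows, each an object with "grip": the opening, from 0 (shut) to 1 (fully open); "linear": the shift along the tool's x, y, z in mm, a list of three; "rot": the turn, a rotation vector about the tool's x, y, z in rad, a list of three. In form: [{"grip": grip, "linear": [tx, ty, tz], "rot": [rx, ry, rz]}, ...]. A call has 1 to 10 rows; each row is the pose to reach, as a shift and turn from the pose commanded when the call began, along the tool's axes at that moment; what a row does not reach only later rows make up. A row lasts 1/8 s, in which the tool goes at most 62.5 mm and 10.7 degrees, less where a joint would pass 70% of its speed; a pose out of reach is approached as far as the arm can. A call with a gripper value outside its range is refused whole. The fingers move at their own pace and stop on an object; the grip force is fixed at half the most. Time passes only in rows, so rows that repeat a pose let the fingers close. It gives the time, the measured TCP pose, the force, the opening and the grip force at its end, in the units of the state.
- arm.read_state(): the state, without advancing time (a new reading comes with each control period).
- imaging.get_image(name): name is "scene" or "top" or "wrist"; returns a dict with "frame" (384x512x3 uint8, red, green, blue), "fx", "fy", "cx", "cy" (pixels), "k1" (the pictures are not rectified: a ray, as slopes to the right and down, at radius r is drawn at 1 + k1 r^2 times it, then the intrinsics apply), "extrinsics" (4x4, takes a point from world to camera coordinates); the wrist camera has in their place "T_tool_cam" (4x4, takes a point from camera to tool coordinates, whose origin is the TCP and whose axes are the flange's). Camera axes: x right, y down, z forward; pixel columns grow to the right and rows downward; lengths in mm; the calibration is good to about 2 mm. A picture is of the moment at which its call begins: read the wrist's pose just before it. There is no depth.
- job.job_done(): hands the job in; it is judged then, once.
Trained networks look in a picture, given as the dict that the camera call returned (one of the last four; its "shot" number tells which), for a name from the list of things; names that differ only in an ending like _2 or _b are one class to them, and where a whole thing is asked for, a point or a joint stands for the part that bears it (a point fixed in the world has none). Each returns a list of dicts, best first, with "score" (0 to 1); they miss things now and then, are a little off and sometimes report something else, mostly with a low value. They report only what shows in the picture. A call takes as long as a camera call.
- models.spot_in(picture, query): "rect" ([left, top, right, bottom] in pixels, round what is visible of it).
- models.tip_of(picture, query): "pixel" ([column, row] in pixels: a listed point, or the origin of a listed thing).
The state is a dict: "clock": time; "joints": joint angles; "joint_vel": joint speeds; "joint_efforts": joint torques, N m; "position": TCP position; "ee_rot": TCP orientation; "contact_force": force on the tool from outside, world axes, zero at the start; "wrist_torque": the same for the moment, N m; "gripper_width": finger opening in mm; "grasp_force": force on a finger pad.
Only numpy, scipy, OpenCV 4.12 (cv2) and the standard library are available. Lean on these libraries where they do the work, as an engineer would, in place of code of your own. Each camera call takes 0.05 s, during which the arm holds its last target. There are 200 camera calls.

## Working session

There is one attempt and no reset: what is moved stays moved. The work goes in short steps, Python scripts to look and compute and a tool call to move; the robot and the scene stay as the last step left them, time stands still between calls to the robot, and variables do not carry over. Pictures are saved under pics/ and viewed, at most 14 in all, crops included, and the job is handed in when it is done.

Besides the shell and the picture viewer there is one more tool, called after "Call:" as a command line: name --argument value ..., lists and objects as JSON in quotes. arm_command: Moves the arm, as the interface text tells. Its arguments: {"type":"object","properties":{"rows":{"type":"array"}},"required":["rows"]}

```bash
mkdir -p pics
cat > h.py <<'E'
import numpy as np, cv2
from scipy.spatial.transform import Rotation as R
from bench import arm, imaging, job, models
def shot(name):
    s=arm.read_state(); p=imaging.get_image(name)
    if name=="wrist":
        T=np.eye(4); T[:3,:3]=R.from_quat(s["ee_rot"]).as_matrix(); T[:3,3]=s["position"]
        p["c2w"]=T@np.array(p["T_tool_cam"])
    else: p["c2w"]=np.linalg.inv(np.array(p["extrinsics"]))
    return p
def save(p,f,sc=1.5): cv2.imwrite("pics/"+f,cv2.resize(p["frame"][:,:,::-1],None,fx=sc,fy=sc))
def world(p,px,z):
    d=np.array([(px[0]-p["cx"])/p["fx"],(px[1]-p["cy"])/p["fy"]]); u=d.copy()
    for _ in range(20): u=d/(1+p["k1"]*(u@u))
    C=p["c2w"]; r=C[:3,:3]@np.array([u[0],u[1],1]); o=C[:3,3]
    return o+r*(z-o[2])/r[2]
def pix(p,w):
    c=np.linalg.inv(p["c2w"])@np.append(w,1); u=c[:2]/c[2]; u=u*(1+p["k1"]*(u@u))
    return np.array([u[0]*p["fx"]+p["cx"],u[1]*p["fy"]+p["cy"]])
Z=dict(vice_centre=22,spindle_centre=28.5,bottle_centre=43,roller_centre=8,vice_pad=5,spindle_pad=5,bottle_pad=5,roller_pad=5)
E
python3 - <<'E'
from h import *
for n in ("top","scene"):
    p=shot(n); save(p,n+"1.png")
    print(n,p["c2w"][:3,3].round())
    for q,z in Z.items():
        for r in models.tip_of(p,q)[:4]: print(q,round(r["score"],2),np.round(r["pixel"]),world(p,r["pixel"],0 if 'pad' in q else z).round()[:2])
p=shot("wrist"); save(p,"w1.png"); print(p["T_tool_cam"]); print(arm.read_state())
E
```

```text
top [ 234.  -26. 1444.]
vice_centre 0.65 [136. 217.] [454. 351.]
spindle_centre 0.81 [208. 220.] [446. 124.]
bottle_centre 0.49 [176. 229.] [414. 222.]
roller_centre 0.49 [368. 197.] [ 527. -392.]
vice_pad 0.66 [320. 220.] [ 450. -237.]
vice_pad 0.44 [259. 225.] [434. -39.]
spindle_pad 0.89 [269. 171.] [614. -73.]
spindle_pad 0.29 [210. 221.] [445. 120.]
roller_pad 0.97 [258. 222.] [445. -37.]
scene [-323. -538.  680.]
vice_centre 0.73 [144. 167.] [460. 375.]
vice_centre 0.41 [282. 195.] [565. -90.]
spindle_centre 0.49 [202. 189.] [453. 123.]
bottle_centre 0.85 [165. 182.] [405. 225.]
bottle_centre 0.46 [237. 218.] [374. -58.]
roller_centre 0.62 [374. 238.] [ 535. -386.]
vice_pad 0.65 [308. 241.] [ 440. -240.]
spindle_pad 0.62 [285. 193.] [609. -81.]
bottle_pad 0.71 [335. 213.] [ 594. -253.]
roller_pad 0.69 [239. 218.] [425. -31.]
[[ 7.86541316e-06 -9.60784302e-01 -2.77296819e-01  6.99000106e+01]
 [ 9.99999968e-01  7.72868664e-05 -2.39420688e-04 -2.46952321e-01]
 [ 2.51463040e-04 -2.77296808e-01  9.60784272e-01 -1.43373191e+02]
 [ 0.00000000e+00  0.00000000e+00  0.00000000e+00  1.00000000e+00]]
{'clock': 0.95, 'joints': array([ 1.56757736e+00,  3.84687331e-01,  7.88609866e-03, -1.62710426e-05,
       -1.19403834e+00, -2.58607786e-01]), 'joint_vel': array([ 0.0001197 , -0.00074285, -0.00158807, -0.00040186,  0.00173224,
        0.00160734]), 'joint_efforts': array([-8.58937219e-04, -3.92089748e+01,  1.88619268e+01,  4.19076517e+00,
       -3.83656652e-04,  4.39235720e-06]), 'position': array([161.73951429, 603.66751263, 231.31186116]), 'ee_rot': array([ 9.91442685e-01, -1.30542724e-01, -4.74981496e-06,  2.24087894e-05]), 'contact_force': array([-0.25791385,  0.27638983, -1.07865967]), 'wrist_torque': array([-0.03488953, -0.08057836,  0.03180416]), 'grasp_force': 0.0, 'gripper_width': 85.45768543167266}
```

View pics/top1.png

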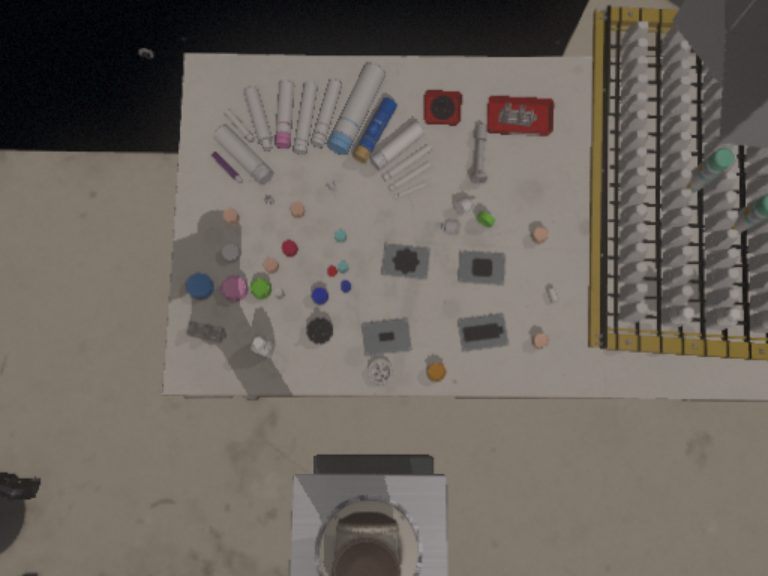

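View pics/scene1.png

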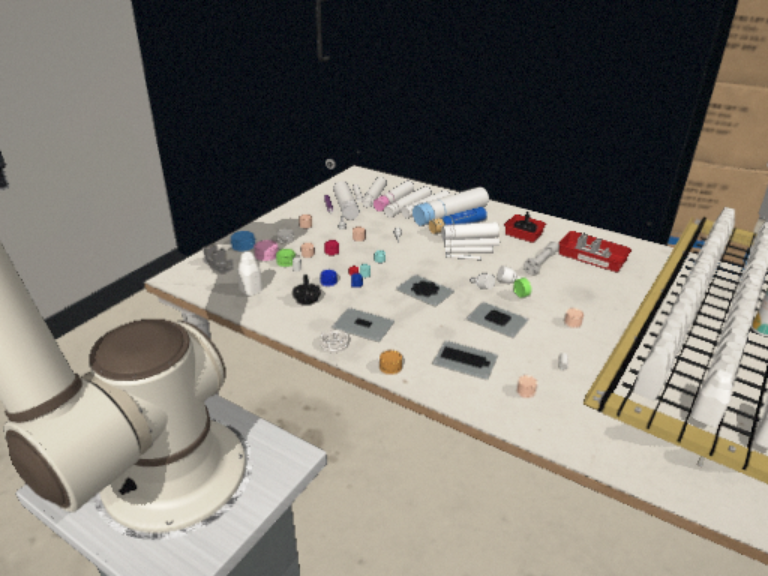

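Top picture (512-px scale): the loose vice is at (137,221), bottle (175,230), spindle (213,220) and roller (367,196). The pads are spindle (270,174), bottle (321,178), vice (322,221) and roller (258,224). I'll go above the vice first.

Call:
arm_command --rows '[{"grip": 1,"linear": [60,28,9],"rot": [0,0,0.18]},{"grip": 1,"linear": [115,54,17],"rot": [0,0,0.36]},{"grip": 1,"linear": [170,80,25],"rot": [0,0,0.54]},{"grip": 1,"linear": [225,106,33],"rot": [0,0,0.72]},{"grip": 1,"linear": [280,132,41],"rot": [0,0,0.9]},{"grip": 1,"linear": [320,150,47],"rot": [0,0,1.08]},{"grip": 1,"linear": [347,165,51],"rot": [0,0,1.26]},{"grip": 1,"linear": [347,165,51],"rot": [0,0,1.43]},{"grip": 1,"linear": [347,165,51],"rot": [0,0,1.553]},{"grip": 1,"linear": [347,165,51],"rot": [0,0,1.553]}]'

```text
clock: 2.2
position: [454.3, 354.4, 180.4]
ee_rot: [-0.616, 0.788, -0.0, 0.0]
contact_force: [0.1, 0.2, -0.2]
gripper_width: 85.6
grasp_force: 0.0
```

```bash
cat >> h.py <<'E'
def yaw(): m=R.from_quat(arm.read_state()["ee_rot"]).as_matrix(); return np.degrees(np.arctan2(m[1,0],m[0,0]))
def go(x,y,z,a=None):
    s=arm.read_state(); m=R.from_quat(s["ee_rot"]); d=m.inv().apply(np.array([x,y,z])-s["position"])
    y0=yaw(); dr=0 if a is None else np.radians((y0-a+180)%360-180)
    print("GO linear",d.round(1),"rotz",round(dr,3),"| pos",s["position"].round(1),"yaw",round(y0,1),"t",round(s["clock"],1))
def find(p,*qs):
    for q in qs:
        for r in models.tip_of(p,q)[:3]: print(q,round(r["score"],2),np.round(r["pixel"]),world(p,r["pixel"],5 if 'pad' in q else Z[q]).round(1)[:2])
def rectify(p,cx,cy,z,half=80,n=560):
    """overhead metric view of plane z: right=-y, down=-x, px = 2*half/n mm"""
    g=np.linspace(half,-half,n); out=np.array([[pix(p,[cx+a,cy+b,z]) for b in g[::8]] for a in g[::8]],np.float32)
    out=cv2.resize(out,(n,n)); return cv2.remap(p["frame"],out[:,:,0],out[:,:,1],cv2.INTER_LINEAR)
E
python3 - <<'E'
from h import *
p=shot("wrist"); save(p,"w2.png"); find(p,"vice_centre","bottle_centre"); go(455,355,180,-104); print(p["fx"])
E
```

```text
vice_centre 0.97 [263. 175.] [446.2 354.6]
bottle_centre 0.96 [266.  47.] [412.7 227.6]
GO linear [-0.6 -0.8  0.4] rotz 0.002 | pos [454.1 354.6 180.4] yaw -103.9 t 2.4
266.4230932216174
```

View pics/w2.png

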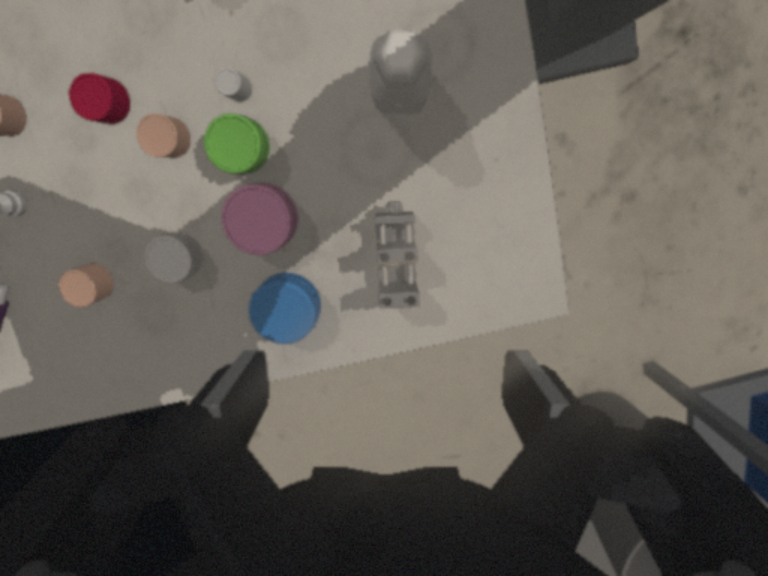

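The vice is nearly aligned with the tool. Its knob points up in the image; the middle jaw is at about (264,169) px and the end jaws at (263,145) and (266,199).

Run:
```python
from h import *
p=shot("wrist")
A=world(p,np.array([395,217])/1.5,41)[:2];M=world(p,np.array([396.5,254])/1.5,41)[:2];B=world(p,np.array([398.5,299])/1.5,41)[:2]
print(A,M,B); d=A-B; print(np.degrees(np.arctan2(d[1],d[0])),np.linalg.norm(d))
im=rectify(p,446,354,41,60,600); cv2.imwrite("pics/v.png",im[:,:,::-1]); go(*M,4,-104)
```

```text
[437.40004474 319.0752877 ] [442.53408944 345.10661259] [448.99475482 378.60997149]
-101.02071548877774 60.65324290711733
GO linear [ 12.    8.9 176.4] rotz 0.002 | pos [454.1 354.6 180.4] yaw -103.9 t 2.4
```

View pics/v.png

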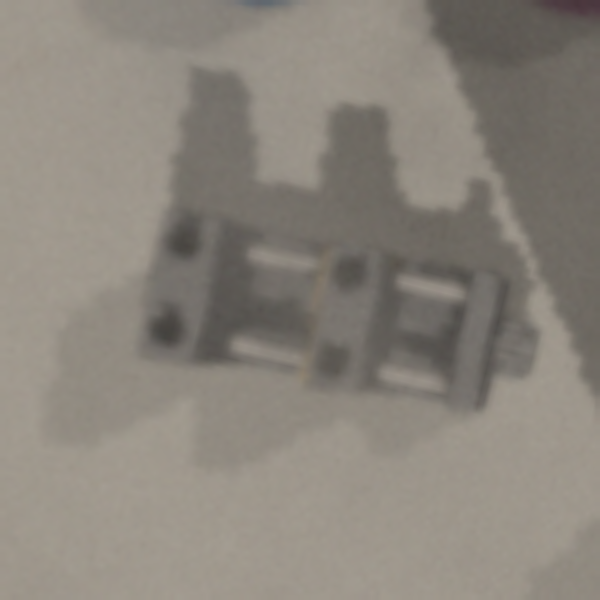

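Call:
arm_command --rows '[{"grip": 0.7,"linear": [12,9,30],"rot": [0,0,-0.063]},{"grip": 0.7,"linear": [12,9,80],"rot": [0,0,-0.063]},{"grip": 0.7,"linear": [12,9,130],"rot": [0,0,-0.063]},{"grip": 0.7,"linear": [12,9,160],"rot": [0,0,-0.063]},{"grip": 0.7,"linear": [12,9,176],"rot": [0,0,-0.063]},{"grip": 0.7,"linear": [12,9,176],"rot": [0,0,-0.063]},{"grip": 0,"linear": [12,9,176],"rot": [0,0,-0.063]},{"grip": 0,"linear": [12,9,176],"rot": [0,0,-0.063]},{"grip": 0,"linear": [12,9,176],"rot": [0,0,-0.063]},{"grip": 0,"linear": [12,9,176],"rot": [0,0,-0.063]}]'

```text
clock: 3.65
position: [443.4, 346.0, 6.0]
ee_rot: [-0.641, 0.768, 0.0, 0.002]
contact_force: [-0.4, -0.2, 6.7]
gripper_width: 28.6
grasp_force: 60.3
```

Call:
arm_command --rows '[{"grip": 0,"linear": [0,0,0],"rot": [0,0,0]},{"grip": 0,"linear": [0,0,0],"rot": [0,0,0]}]'

```text
clock: 3.9
position: [443.5, 346.0, 6.0]
ee_rot: [-0.641, 0.768, 0.0, 0.002]
contact_force: [0.6, -0.2, 7.4]
gripper_width: 28.7
grasp_force: 60.3
```

Call:
arm_command --rows '[{"grip": 0,"linear": [0,0,-20],"rot": [0,0,0]},{"grip": 0,"linear": [0,0,-60],"rot": [0,0,0]},{"grip": 0,"linear": [0,0,-110],"rot": [0,0,0]},{"grip": 0,"linear": [20,-4,-160],"rot": [0,0,0]},{"grip": 0,"linear": [60,-11,-180],"rot": [0,0,-0.05]},{"grip": 0,"linear": [110,-20,-180],"rot": [0,0,-0.1]},{"grip": 0,"linear": [160,-29,-180],"rot": [0,0,-0.15]},{"grip": 0,"linear": [210,-38,-180],"rot": [0,0,-0.2]},{"grip": 0,"linear": [260,-47,-180],"rot": [0,0,-0.25]},{"grip": 0,"linear": [310,-56,-180],"rot": [0,0,-0.3]}]'

```text
clock: 5.15
position: [440.3, 28.2, 183.6]
ee_rot: [0.748, -0.663, -0.001, 0.001]
contact_force: [1.5, -0.3, -3.7]
gripper_width: 28.7
grasp_force: 60.0
```

Run:
```python
from h import *
s=arm.read_state(); print(s["gripper_width"],s["grasp_force"]); go(445,-200,180,-79)
```

```text
28.69474088772511 59.96772766113281
GO linear [227.1  22.7   3.5] rotz -0.072 | pos [440.3  28.2 183.6] yaw -83.1 t 5.2
```

Call:
arm_command --rows '[{"grip": 0,"linear": [50,5,0],"rot": [0,0,-0.03]},{"grip": 0,"linear": [100,10,0],"rot": [0,0,-0.06]},{"grip": 0,"linear": [150,15,0],"rot": [0,0,-0.07]},{"grip": 0,"linear": [195,20,0],"rot": [0,0,-0.07]},{"grip": 0,"linear": [227,23,0],"rot": [0,0,-0.07]},{"grip": 0,"linear": [227,23,0],"rot": [0,0,-0.07]}]'

```text
clock: 5.9
position: [444.6, -199.5, 183.1]
ee_rot: [0.769, -0.639, -0.001, 0.0]
contact_force: [0.1, 0.1, -5.2]
gripper_width: 28.4
grasp_force: 59.9
```

Run:
```python
from h import *
p=shot("wrist"); save(p,"w3.png"); find(p,"vice_pad","vice_centre","bottle_pad"); go(445,-238,100,-79)
```

```text
vice_pad 0.68 [263. 138.] [ 443.9 -241.7]
vice_centre 0.96 [257. 262.] [422.1 -86.9]
bottle_pad 0.6 [144. 116.] [ 586.4 -242.4]
bottle_pad 0.39 [241. 282.] [436.  -40.3]
GO linear [39.9  8.  83.8] rotz -0.003 | pos [ 445.4 -197.4  183.9] yaw -79.1 t 6.1
```

View pics/w3.png

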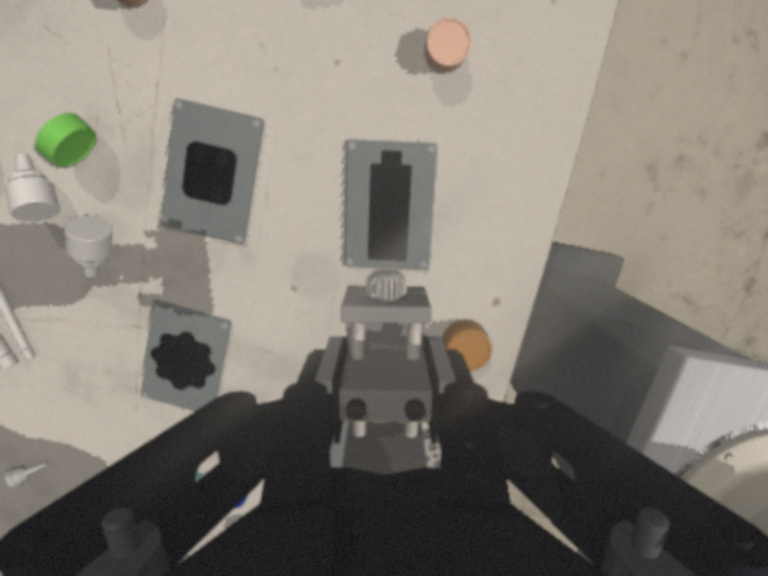

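The vice is held with its knob towards the stub end of its outline, so no turn is needed. The vice pad inlay is at about (260,137) px, the bottle pad at (140,116) and the spindle pad at (122,240).

```bash
cat >> h.py <<'E'
def pads(p,z=5,T=45):
    """black inlays surrounded by pad grey: centre, long-axis angle, size in world"""
    f=p["frame"].astype(int); m=(f.max(2)<T).astype(np.uint8); n,l,st,_=cv2.connectedComponentsWithStats(m)
    for i in range(1,n):
        x,y,w,h,a=st[i]
        if a<80 or a>6000 or x<2 or y<2 or x+w>509 or y+h>381: continue
        c=max(cv2.findContours((l==i).astype(np.uint8),0,1)[0],key=len)[:,0]
        W=np.array([world(p,q,z)[:2] for q in c],np.float32)
        (cx,cy),(sw,sh),an=cv2.minAreaRect(W)
        if max(sw,sh)<150: print("inlay px",x+w//2,y+h//2,"ctr",round(cx,1),round(cy,1),"size",round(sw),round(sh),"ang(sw side)",round(an,1))
def padrect(p,cx,cy):
    """grey pad outline near (cx,cy): fit by colour in rectified view"""
    im=rectify(p,cx,cy,5,75,600); hsv=cv2.cvtColor(im,cv2.COLOR_RGB2HSV)
    f=im.astype(int); m=(((f[:,:,2]-f[:,:,0])>2)|(f.max(2)<40)).astype(np.uint8)
    m=cv2.morphologyEx(m,cv2.MORPH_OPEN,np.ones((9,9)))
    n,l,st,_=cv2.connectedComponentsWithStats(m); i=l[300,300]
    if not i: print("none"); return
    pts=cv2.findNonZero((l==i).astype(np.uint8))[:,0]
    W=np.c_[cx+75-pts[:,1]/4,cy+75-pts[:,0]/4].astype(np.float32)
    print("pad",[np.round(v,1) for v in cv2.minAreaRect(W)])
E
python3 - <<'E'
from h import *
p=shot("wrist"); pads(p)
for c in ((444,-240),(588,-243),(612,-80)): padrect(p,*c)
s=arm.read_state(); Rm=R.from_quat(s["ee_rot"]).as_matrix()
for dx in (-6.3,-5.5,5.5): 
    print(dx,[ (1.5*pix(p,s["position"]+Rm@np.array([dx,dy,-35]))).round() for dy in (-15,15)])
print(1.5*pix(p,s["position"]+Rm@np.array([4.5-42+0,0,-20])),1.5*pix(p,s["position"]+Rm@np.array([-4.5+42,0,-20])))
E
```

```text
inlay px 141 113 ctr 592.8 -241.8 size 41 37 ang(sw side) 86.7
inlay px 122 238 ctr 606.4 -74.4 size 51 51 ang(sw side) 16.5
none
pad [array([ 596.1, -242.9]), array([39.9, 28.6]), np.float64(87.0)]
none
-6.3 [array([336., 423.]), array([431., 423.])]
-5.5 [array([335., 420.]), array([431., 420.])]
5.5 [array([334., 390.]), array([432., 390.])]
[383.33191638 469.33659319] [382.95814809 276.18883309]
```

Run:
```python
from h import *
p=shot("wrist"); f=p["frame"]
for u,v in ((235,100),(235,170),(281,150),(260,140),(260,120),(118,90),(140,113),(105,270),(200,150)): print((u,v),f[v,u])
for T in (35,55,65): print(T); pads(p,T=T)
```

```text
(235, 100) [124 126 122]
(235, 170) [129 128 126]
(281, 150) [125 123 119]
(260, 140) [55 53 52]
(260, 120) [58 58 55]
(118, 90) [118 118 115]
(140, 113) [41 41 41]
(105, 270) [186 177 165]
(200, 150) [191 183 170]
35
55
inlay px 141 113 ctr 592.7 -241.9 size 42 38 ang(sw side) 86.7
inlay px 261 134 ctr 449.7 -245.5 size 32 14 ang(sw side) 37.0
inlay px 123 238 ctr 606.3 -73.6 size 54 53 ang(sw side) 15.9
inlay px 237 273 ctr 445.6 -52.1 size 15 18 ang(sw side) 9.9
inlay px 276 273 ctr 391.5 -62.4 size 14 18 ang(sw side) 11.9
65
inlay px 141 113 ctr 592.7 -241.8 size 42 39 ang(sw side) 86.3
inlay px 261 133 ctr 448.9 -243.7 size 30 78 ang(sw side) 7.8
inlay px 123 238 ctr 606.3 -73.6 size 54 54 ang(sw side) 60.7
inlay px 237 273 ctr 445.0 -52.2 size 17 21 ang(sw side) 10.0
inlay px 276 273 ctr 391.6 -62.4 size 17 21 ang(sw side) 12.6
```

```bash
sed -i 's/m=(((f\[:,:,2\]-f\[:,:,0\])>2)|(f.max(2)<40))/m=((f[:,:,0]-f[:,:,2])<13)/' h.py
python3 - <<'E'
from h import *
p=shot("wrist"); pads(p,T=85)
for c in ((448,-243),(593,-242),(607,-75)): padrect(p,*c)
im=rectify(p,448,-243,5,75,600); cv2.imwrite("pics/vp.png",im[:,:,::-1])
E
```

```text
inlay px 142 113 ctr 592.8 -241.9 size 44 40 ang(sw side) 87.2
inlay px 261 135 ctr 448.6 -241.9 size 32 85 ang(sw side) 8.3
inlay px 123 238 ctr 606.1 -73.5 size 56 56 ang(sw side) 16.2
inlay px 276 273 ctr 391.8 -62.3 size 20 24 ang(sw side) 12.7
pad [array([ 448.2, -242.3]), array([70.7, 99.7]), np.float64(8.2)]
pad [array([ 591.1, -241.9]), array([101.3,  71. ]), np.float64(86.7)]
pad [array([588.2, -65.2]), array([130.5, 112. ]), np.float64(90.0)]
```

View pics/vp.png

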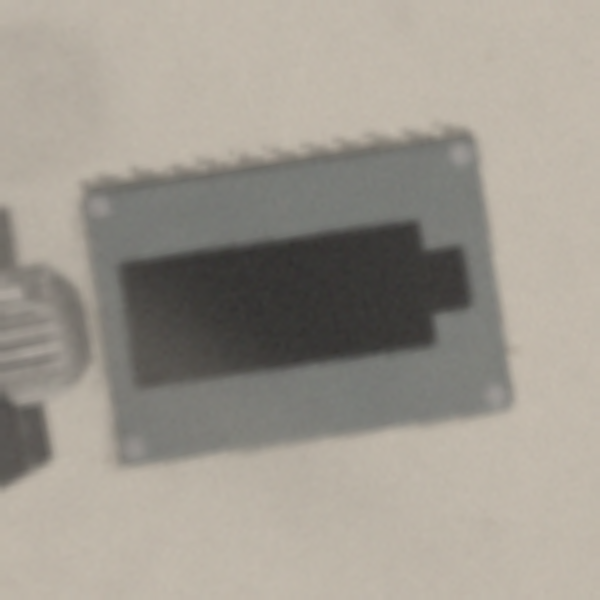

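Run:
```python
from h import *
go(449,-246,12,-81.8)
```

```text
GO linear [ 48.4   6.2 172.3] rotz 0.047 | pos [ 445.9 -197.3  184.3] yaw -79.1 t 6.2
```

Call:
arm_command --rows '[{"grip": 0,"linear": [25,3,40],"rot": [0,0,0.047]},{"grip": 0,"linear": [48,6,80],"rot": [0,0,0.047]},{"grip": 0,"linear": [48,6,120],"rot": [0,0,0.047]},{"grip": 0,"linear": [48,6,145],"rot": [0,0,0.047]},{"grip": 0,"linear": [48,6,155],"rot": [0,0,0.047]},{"grip": 0,"linear": [48,6,155],"rot": [0,0,0.047]}]'

```text
clock: 7.0
position: [449.5, -246.1, 29.3]
ee_rot: [0.756, -0.655, -0.0, 0.0]
contact_force: [1.4, -0.4, -3.7]
gripper_width: 28.5
grasp_force: 59.9
```

Run:
```python
from h import *
go(449,-246,12,-81.8)
```

```text
GO linear [-0.2  0.4 17.3] rotz -0.0 | pos [ 449.5 -246.1   29.3] yaw -81.8 t 7.0
```

Call:
arm_command --rows '[{"grip": 0,"linear": [0,0,8],"rot": [0,0,0]},{"grip": 0,"linear": [0,0,14],"rot": [0,0,0]},{"grip": 0,"linear": [0,0,17.5],"rot": [0,0,0]},{"grip": 0,"linear": [0,0,17.5],"rot": [0,0,0]}]'

```text
clock: 7.5
position: [449.0, -246.4, 11.7]
ee_rot: [0.755, -0.655, -0.0, 0.0]
contact_force: [-0.5, -0.6, -4.4]
gripper_width: 28.5
grasp_force: 60.0
```

Call:
arm_command --rows '[{"grip": 0.6,"linear": [0,0,0],"rot": [0,0,0]},{"grip": 0.6,"linear": [0,0,0],"rot": [0,0,0]},{"grip": 0.6,"linear": [0,0,0],"rot": [0,0,0]},{"grip": 0.6,"linear": [0,0,-20],"rot": [0,0,0]},{"grip": 0.6,"linear": [0,0,-70],"rot": [0,0,0]},{"grip": 0.6,"linear": [-30,0,-130],"rot": [0,0,0]},{"grip": 0.6,"linear": [-60,0,-180],"rot": [0,0,0]},{"grip": 0.6,"linear": [-60,0,-180],"rot": [0,0,0]},{"grip": 0.6,"linear": [-60,0,-180],"rot": [0,0,0]}]'

```text
clock: 8.62
position: [440.2, -186.7, 191.8]
ee_rot: [0.756, -0.655, -0.0, -0.0]
contact_force: [-0.1, -0.4, -0.2]
gripper_width: 51.6
grasp_force: 0.0
```

Run:
```python
from h import *
p=shot("wrist"); save(p,"w4.png"); find(p,"roller_centre","vice_centre","roller_pad")
padrect(p,448.3,-242)
im=np.hstack([rectify(p,448.3,-242,z,60,400) for z in (5,46)]); cv2.imwrite("pics/vp2.png",im[:,:,::-1]); go(446,124,180,-75)
```

```text
vice_centre 0.67 [255. 130.] [ 449.4 -238.1]
roller_pad 0.56 [242. 275.] [439.1 -34.1]
pad [array([ 448.4, -242. ]), array([ 71.3, 100. ]), np.float64(8.0)]
GO linear [-307.3  -49.9   10.4] rotz -0.121 | pos [ 439.9 -187.3  190.3] yaw -81.9 t 8.8
```

View pics/vp2.png

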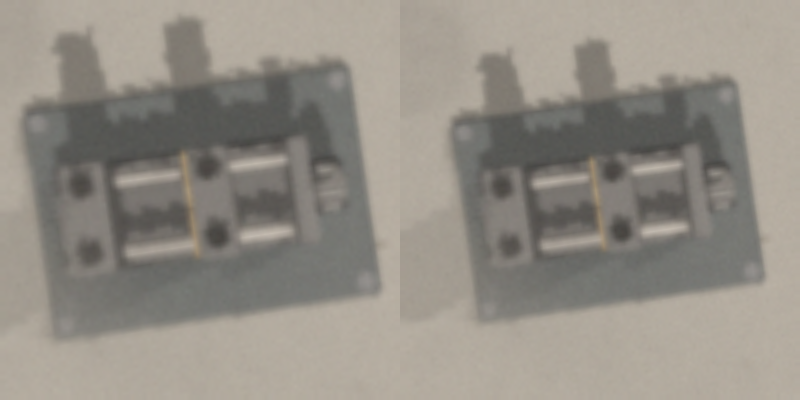

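Call:
arm_command --rows '[{"grip": 0.6,"linear": [-60,-10,2],"rot": [0,0,0]},{"grip": 0.6,"linear": [-120,-20,4],"rot": [0,0,0]},{"grip": 0.6,"linear": [-180,-30,6],"rot": [0,0,0]},{"grip": 0.6,"linear": [-240,-40,8],"rot": [0,0,0]},{"grip": 0.6,"linear": [-300,-50,10],"rot": [0,0,0]},{"grip": 0.6,"linear": [-348,-56,10],"rot": [0,0,0]},{"grip": 0.6,"linear": [-348,-56,10],"rot": [0,0,0]},{"grip": 0.6,"linear": [-348,-56,10],"rot": [0,0,0]}]'

```text
clock: 9.82
position: [446.4, 164.9, 180.8]
ee_rot: [0.755, -0.655, -0.0, 0.001]
contact_force: [-0.1, -0.4, 0.3]
gripper_width: 51.1
grasp_force: 0.0
```

Run:
```python
from h import *
p=shot("wrist"); save(p,"w5.png"); find(p,"spindle_centre","roller_pad"); pads(p,z=5,T=85)
for r in models.spot_in(p,"spindle_centre")[:2]: print(r)
go(446,124,180,-82)
```

```text
spindle_centre 0.56 [261. 131.] [448.2 112.8]
roller_pad 0.41 [277. 238.] [406.6 248.1]
inlay px 262 128 ctr 447.3 111.0 size 57 57 ang(sw side) 89.1
{'rect': [234.2, 102.6, 287.5, 155.4], 'score': 0.84}
GO linear [39.8  6.4  1.6] rotz 0.0 | pos [446.8 164.3 181.6] yaw -82.0 t 10.0
```

View pics/w5.png

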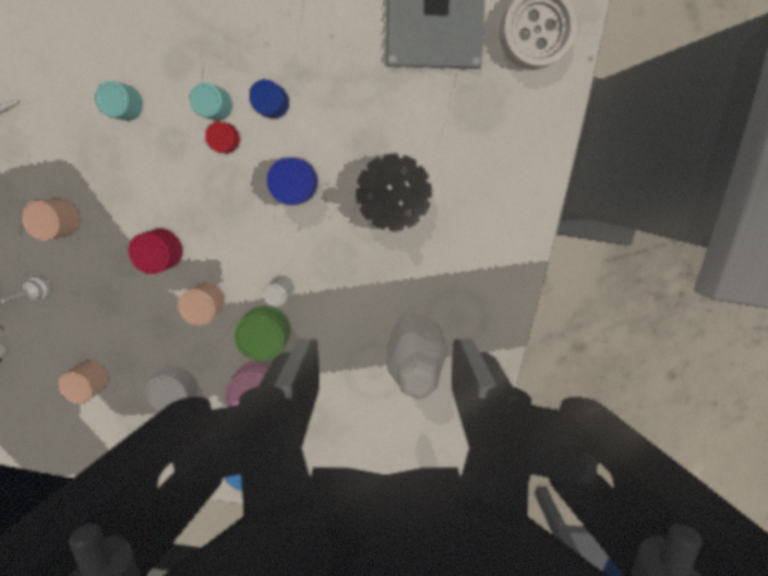

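Run:
```python
from h import *
p=shot("wrist"); pads(p,z=19,T=85)
for z in (21,57): print(z,world(p,[262.5,128],z))
im=np.hstack([rectify(p,447,114,z,40,400) for z in (21,57)]); im=cv2.convertScaleAbs(im,alpha=1.8,beta=0); cv2.imwrite("pics/sp.png",im[:,:,::-1])
```

```text
inlay px 262 128 ctr 447.7 110.1 size 55 55 ang(sw side) 85.3
21 [447.34528936 109.27653057  21.        ]
57 [448.40279119 107.58592693  57.        ]
```

View pics/sp.png

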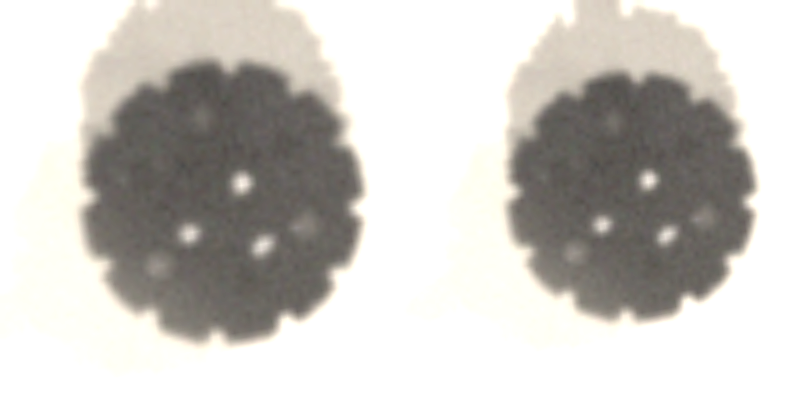

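Run:
```python
from h import *
go(447,109.4,25,-82)
```

```text
GO linear [ 54.5   7.5 156.8] rotz 0.001 | pos [446.9 164.4 181.8] yaw -82.0 t 10.1
```

Call:
arm_command --rows '[{"grip": 0.48,"linear": [40,6,10],"rot": [0,0,0]},{"grip": 0.48,"linear": [54.5,7.5,50],"rot": [0,0,0]},{"grip": 0.48,"linear": [54.5,7.5,100],"rot": [0,0,0]},{"grip": 0.48,"linear": [54.5,7.5,140],"rot": [0,0,0]},{"grip": 0.48,"linear": [54.5,7.5,156],"rot": [0,0,0]},{"grip": 0.48,"linear": [54.5,7.5,156],"rot": [0,0,0]},{"grip": 0,"linear": [54.5,7.5,156],"rot": [0,0,0]},{"grip": 0,"linear": [54.5,7.5,156],"rot": [0,0,0]},{"grip": 0,"linear": [54.5,7.5,156],"rot": [0,0,0]},{"grip": 0,"linear": [54.5,7.5,156],"rot": [0,0,0]}]'

```text
clock: 11.32
position: [447.8, 110.7, 26.9]
ee_rot: [0.756, -0.655, 0.0, -0.001]
contact_force: [-0.3, -1.8, 7.2]
gripper_width: 20.1
grasp_force: 58.9
```

Run:
```python
from h import *
go(606,-30,150,-82)
```

```text
GO linear [ 161.7 -136.9 -123. ] rotz 0.003 | pos [447.8 110.7  26.9] yaw -81.8 t 11.3
```

Call:
arm_command --rows '[{"grip": 0,"linear": [0,0,-20],"rot": [0,0,0]},{"grip": 0,"linear": [0,0,-60],"rot": [0,0,0]},{"grip": 0,"linear": [20,-20,-100],"rot": [0,0,0]},{"grip": 0,"linear": [50,-50,-123],"rot": [0,0,0]},{"grip": 0,"linear": [85,-80,-133],"rot": [0,0,0]},{"grip": 0,"linear": [120,-110,-143],"rot": [0,0,0]},{"grip": 0,"linear": [150,-130,-153],"rot": [0,0,0]},{"grip": 0,"linear": [162,-137,-153],"rot": [0,0,0]},{"grip": 0,"linear": [162,-137,-153],"rot": [0,0,0]},{"grip": 0,"linear": [162,-137,-153],"rot": [0,0,0]}]'

```text
clock: 12.58
position: [604.4, -29.8, 178.1]
ee_rot: [0.756, -0.655, -0.001, 0.001]
contact_force: [-0.4, 0.0, -1.6]
gripper_width: 20.2
grasp_force: 58.9
```

Run:
```python
from h import *
p=shot("wrist"); save(p,"w6.png"); pads(p,z=5,T=80); padrect(p,606.5,-74); find(p,"spindle_pad","roller_pad")
s=arm.read_state(); print(s["gripper_width"]);Rm=R.from_quat(s["ee_rot"]).as_matrix()
print(1.5*pix(p,s["position"]+Rm@np.array([28.5,0,26.9-21])))
```

```text
inlay px 260 136 ctr 605.9 -74.9 size 56 55 ang(sw side) 60.9
inlay px 62 191 ctr 846.1 29.0 size 59 21 ang(sw side) 73.5
pad [array([605.3, -75.2]), array([100.8,  72. ]), np.float64(84.0)]
spindle_pad 0.75 [263. 136.] [602.4 -74.9]
spindle_pad 0.36 [389. 186.] [437.2 -37.2]
roller_pad 0.79 [387. 189.] [439.2 -33.1]
20.044271987006088
[382.15289935 281.97317189]
```

View pics/w6.png

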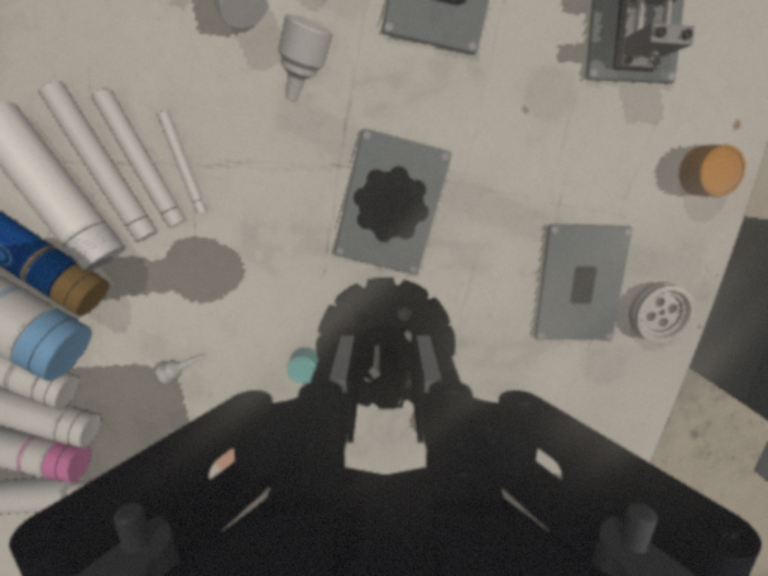

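Run:
```python
from h import *
go(607.3,-73.2,32,-82)
```

```text
GO linear [ 43.5   3.8 146.8] rotz 0.004 | pos [605.  -29.7 178.8] yaw -81.8 t 12.7
```

Call:
arm_command --rows '[{"grip": 0,"linear": [25,2,20],"rot": [0,0,0]},{"grip": 0,"linear": [43.5,4,65],"rot": [0,0,0]},{"grip": 0,"linear": [43.5,4,105],"rot": [0,0,0]},{"grip": 0,"linear": [43.5,4,127],"rot": [0,0,0]},{"grip": 0,"linear": [43.5,4,132],"rot": [0,0,0]},{"grip": 0,"linear": [43.5,4,132],"rot": [0,0,0]}]'

```text
clock: 13.48
position: [608.3, -73.8, 47.5]
ee_rot: [0.756, -0.655, 0.0, -0.0]
contact_force: [0.4, 0.1, -2.2]
gripper_width: 20.0
grasp_force: 59.0
```

Run:
```python
from h import *
go(607.3,-73.2,32,-82)
```

```text
GO linear [-0.7  0.9 15.5] rotz 0.003 | pos [608.3 -73.8  47.5] yaw -81.8 t 13.5
```

Call:
arm_command --rows '[{"grip": 0,"linear": [-0.7,0.9,8],"rot": [0,0,0]},{"grip": 0,"linear": [-0.7,0.9,13],"rot": [0,0,0]},{"grip": 0,"linear": [-0.7,0.9,15.5],"rot": [0,0,0]},{"grip": 0,"linear": [-0.7,0.9,15.5],"rot": [0,0,0]}]'

```text
clock: 13.98
position: [606.8, -73.6, 32.0]
ee_rot: [0.756, -0.655, 0.0, 0.0]
contact_force: [-1.3, 0.7, 2.6]
gripper_width: 20.2
grasp_force: 59.3
```

Call:
arm_command --rows '[{"grip": 0.48,"linear": [0,0,0],"rot": [0,0,0]},{"grip": 0.48,"linear": [0,0,0],"rot": [0,0,0]},{"grip": 0.48,"linear": [0,0,0],"rot": [0,0,0]},{"grip": 0.48,"linear": [0,0,-20],"rot": [0,0,0]},{"grip": 0.48,"linear": [0,0,-70],"rot": [0,0,0]},{"grip": 0.6,"linear": [-30,0,-110],"rot": [0,0,0]},{"grip": 0.6,"linear": [-60,0,-150],"rot": [0,0,0]},{"grip": 0.6,"linear": [-60,0,-150],"rot": [0,0,0]},{"grip": 0.6,"linear": [-60,0,-150],"rot": [0,0,0]}]'

```text
clock: 15.1
position: [597.8, -14.1, 180.9]
ee_rot: [0.756, -0.655, -0.0, 0.0]
contact_force: [-0.4, -0.2, -0.4]
gripper_width: 50.9
grasp_force: 0.0
```

Run:
```python
from h import *
p=shot("wrist"); print(arm.read_state()["gripper_width"]);pads(p,z=23,T=80); padrect(p,606,-75)
a=rectify(p,606,-75,5,60,400);b=rectify(p,606,-75,26,60,400)
im=np.hstack([a,b]);im=cv2.convertScaleAbs(im,alpha=1.5,beta=0); cv2.imwrite("pics/sp2.png",im[:,:,::-1])
pads(p,z=26,T=80); go(413,275,200,-82)
```

```text
51.26650114562522
inlay px 458 103 ctr 386.4 -129.8 size 13 26 ang(sw side) 27.3
inlay px 253 123 ctr 608.1 -73.8 size 59 61 ang(sw side) 86.7
inlay px 387 176 ctr 446.6 -36.0 size 16 29 ang(sw side) 6.6
inlay px 57 184 ctr 835.3 31.2 size 42 13 ang(sw side) 49.4
pad [array([607.8, -75.5]), array([100.8,  77.3]), np.float64(83.8)]
inlay px 458 103 ctr 388.6 -129.3 size 13 26 ang(sw side) 27.3
inlay px 253 123 ctr 608.1 -73.9 size 58 61 ang(sw side) 86.7
inlay px 387 176 ctr 448.2 -36.5 size 16 29 ang(sw side) 6.6
inlay px 57 184 ctr 833.0 30.1 size 42 13 ang(sw side) 49.4
GO linear [-312.7  142.   -19.5] rotz 0.002 | pos [597.6 -14.5 180.2] yaw -81.9 t 15.2
```

View pics/sp2.png

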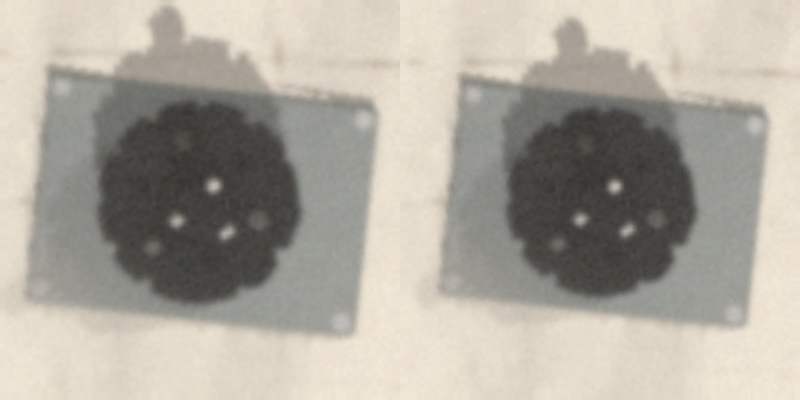

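Call:
arm_command --rows '[{"grip": 0.8,"linear": [-50,23,-4],"rot": [0,0,0]},{"grip": 0.8,"linear": [-100,46,-8],"rot": [0,0,0]},{"grip": 0.8,"linear": [-150,68,-12],"rot": [0,0,0]},{"grip": 0.8,"linear": [-200,91,-16],"rot": [0,0,0]},{"grip": 0.8,"linear": [-250,114,-20],"rot": [0,0,0]},{"grip": 0.8,"linear": [-295,134,-20],"rot": [0,0,0]},{"grip": 0.8,"linear": [-320,142,-20],"rot": [0,0,0]},{"grip": 0.8,"linear": [-320,142,-20],"rot": [0,0,0]},{"grip": 0.8,"linear": [-320,142,-20],"rot": [0,0,0]}]'

```text
clock: 16.27
position: [412.5, 281.4, 200.3]
ee_rot: [0.755, -0.656, 0.0, 0.001]
contact_force: [0.5, 0.0, 0.3]
gripper_width: 68.5
grasp_force: 0.0
```

Run:
```python
from h import *
p=shot("wrist"); save(p,"w7.png"); find(p,"bottle_centre"); print(models.spot_in(p,"bottle_centre")[:1]); go(413,225,30,-82)
```

```text
bottle_centre 0.61 [261. 128.] [414.4 226.7]
[{'rect': [243.3, 108.8, 283.4, 152.5], 'score': 0.67}]
GO linear [ 55.7   7.6 170.9] rotz 0.001 | pos [412.9 281.4 200.9] yaw -82.0 t 16.4
```

View pics/w7.png

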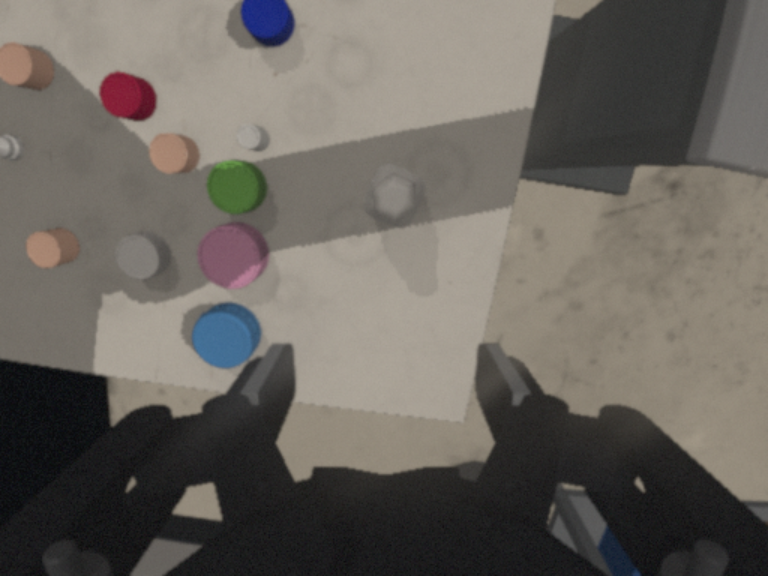

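Run:
```python
from h import *
go(414.5,227.5,15,-82)
```

```text
GO linear [ 53.4   5.8 185.9] rotz 0.001 | pos [412.9 281.4 200.9] yaw -82.0 t 16.4
```

Call:
arm_command --rows '[{"grip": 0.8,"linear": [40,4,0],"rot": [0,0,0]},{"grip": 0.8,"linear": [53.5,6,40],"rot": [0,0,0]},{"grip": 0.8,"linear": [53.5,6,90],"rot": [0,0,0]},{"grip": 0.8,"linear": [53.5,6,140],"rot": [0,0,0]},{"grip": 0.8,"linear": [53.5,6,175],"rot": [0,0,0]},{"grip": 0.8,"linear": [53.5,6,186],"rot": [0,0,0]},{"grip": 0.8,"linear": [53.5,6,186],"rot": [0,0,0]},{"grip": 0,"linear": [53.5,6,186],"rot": [0,0,0]},{"grip": 0,"linear": [53.5,6,186],"rot": [0,0,0]},{"grip": 0,"linear": [53.5,6,186],"rot": [0,0,0]}]'

```text
clock: 17.68
position: [415.0, 229.5, 17.3]
ee_rot: [0.756, -0.655, 0.0, -0.002]
contact_force: [-1.1, -0.3, 5.3]
gripper_width: 42.0
grasp_force: 59.9
```

Call:
arm_command --rows '[{"grip": 0,"linear": [0,0,0],"rot": [0,0,0]},{"grip": 0,"linear": [0,0,0],"rot": [0,0,0]},{"grip": 0,"linear": [0,0,0],"rot": [0,0,0]}]'

```text
clock: 18.05
position: [415.0, 229.5, 17.3]
ee_rot: [0.756, -0.655, 0.0, -0.002]
contact_force: [0.0, 0.8, 5.9]
gripper_width: 42.3
grasp_force: 59.9
```

Run:
```python
from h import *
go(592,-190,200,-82)
```

```text
GO linear [ 440.1 -116.1 -183.3] rotz 0.003 | pos [415.  229.5  17.3] yaw -81.8 t 18.1
```

Call:
arm_command --rows '[{"grip": 0,"linear": [0,0,-15],"rot": [0,0,0]},{"grip": 0,"linear": [0,0,-50],"rot": [0,0,0]},{"grip": 0,"linear": [0,0,-95],"rot": [0,0,0]},{"grip": 0,"linear": [20,-5,-140],"rot": [0,0,0]},{"grip": 0,"linear": [60,-15,-175],"rot": [0,0,0]},{"grip": 0,"linear": [105,-28,-183],"rot": [0,0,0]},{"grip": 0,"linear": [155,-41,-183],"rot": [0,0,0]},{"grip": 0,"linear": [205,-54,-183],"rot": [0,0,0]},{"grip": 0,"linear": [255,-67,-183],"rot": [0,0,0]},{"grip": 0,"linear": [305,-80,-183],"rot": [0,0,0]}]'

```text
clock: 19.3
position: [537.0, -63.5, 199.9]
ee_rot: [0.756, -0.655, 0.001, -0.001]
contact_force: [1.6, 0.4, -0.1]
gripper_width: 42.4
grasp_force: 60.5
```

Call:
arm_command --rows '[{"grip": 0,"linear": [50,-13,0],"rot": [0,0,0]},{"grip": 0,"linear": [95,-25,0],"rot": [0,0,0]},{"grip": 0,"linear": [130,-34,0],"rot": [0,0,0]},{"grip": 0,"linear": [135,-36,0],"rot": [0,0,0]},{"grip": 0,"linear": [135,-36,0],"rot": [0,0,0]}]'

```text
clock: 19.92
position: [591.0, -190.4, 198.9]
ee_rot: [0.755, -0.655, 0.0, -0.0]
contact_force: [-0.1, 0.5, -0.2]
gripper_width: 41.8
grasp_force: 60.5
```

Run:
```python
from h import *
p=shot("wrist"); save(p,"w8.png"); print(arm.read_state()["gripper_width"]); pads(p,z=5,T=75); padrect(p,592,-242); find(p,"bottle_pad","bottle_centre"); go(592,-242,22.5,-82)
s=arm.read_state();Rm=R.from_quat(s["ee_rot"]).as_matrix()
for dx,dz in ((0,17.3-86),(20,17.3-50),(21,17.3)): print(dx,dz,1.5*pix(p,s["position"]+Rm@np.array([dx,0,dz])))
```

```text
42.12112021173639
inlay px 262 129 ctr 592.3 -241.8 size 44 40 ang(sw side) 86.8
inlay px 368 145 ctr 456.5 -240.9 size 24 84 ang(sw side) 10.5
pad [array([ 592.1, -242.5]), array([101. ,  72.2]), np.float64(86.6)]
bottle_pad 0.57 [263. 130.] [ 589.4 -240.9]
bottle_centre 0.95 [257. 260.] [574.6 -82.8]
bottle_centre 0.24 [262. 131.] [ 592.6 -242.5]
GO linear [ 52.2   6.5 176.4] rotz 0.004 | pos [ 590.9 -189.5  198.9] yaw -81.8 t 20.1
0 -68.7 [382.81197004 489.40855168]
20 -32.7 [383.15560382 345.77363539]
21 17.3 [383.617143   293.41891559]
```

View pics/w8.png

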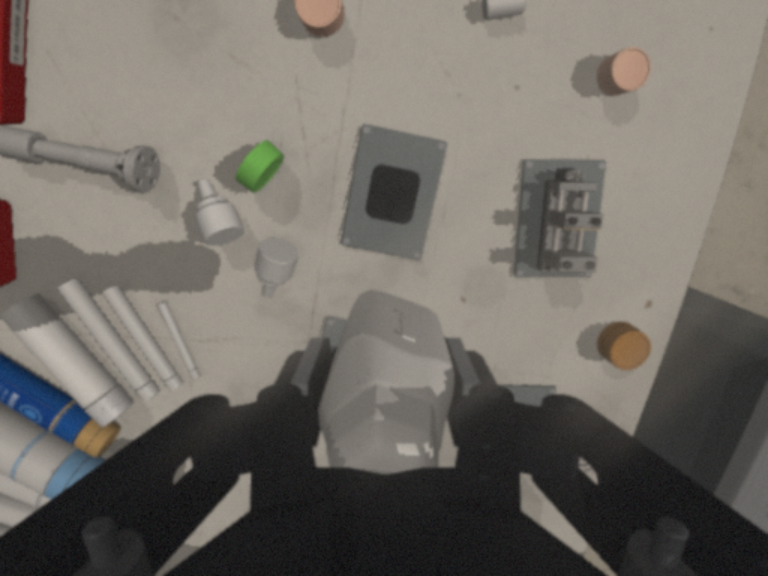

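Call:
arm_command --rows '[{"grip": 0,"linear": [30,2,20],"rot": [0,0,0]},{"grip": 0,"linear": [53,4,60],"rot": [0,0,0]},{"grip": 0,"linear": [53,4,110],"rot": [0,0,0]},{"grip": 0,"linear": [53,4,145],"rot": [0,0,0]},{"grip": 0,"linear": [53,4,160],"rot": [0,0,0]},{"grip": 0,"linear": [53,4,160],"rot": [0,0,0]}]'

```text
clock: 20.82
position: [594.7, -242.9, 38.1]
ee_rot: [0.756, -0.655, -0.0, 0.0]
contact_force: [0.4, -0.9, 0.4]
gripper_width: 42.5
grasp_force: 60.5
```

Run:
```python
from h import *
go(593.8,-242.8,22.5,-82)
```

```text
GO linear [-0.2  0.9 15.6] rotz 0.004 | pos [ 594.7 -242.9   38.1] yaw -81.8 t 20.8
```

Call:
arm_command --rows '[{"grip": 0,"linear": [0,1,7],"rot": [0,0,0]},{"grip": 0,"linear": [0,1,12],"rot": [0,0,0]},{"grip": 0,"linear": [0,1,15.5],"rot": [0,0,0]},{"grip": 0,"linear": [0,1,15.5],"rot": [0,0,0]},{"grip": 0,"linear": [0,1,15.5],"rot": [0,0,0]}]'

```text
clock: 21.45
position: [593.9, -243.8, 23.0]
ee_rot: [0.755, -0.655, 0.0, -0.0]
contact_force: [0.8, -0.1, -0.2]
gripper_width: 42.2
grasp_force: 60.5
```

Call:
arm_command --rows '[{"grip": 0.75,"linear": [0,0,0],"rot": [0,0,0]},{"grip": 0.75,"linear": [0,0,0],"rot": [0,0,0]},{"grip": 0.75,"linear": [0,0,0],"rot": [0,0,0]},{"grip": 0.75,"linear": [0,0,-15],"rot": [0,0,0]},{"grip": 0.75,"linear": [0,0,-60],"rot": [0,0,0]},{"grip": 0.75,"linear": [0,0,-110],"rot": [0,0,0]},{"grip": 0.75,"linear": [-25,0,-150],"rot": [0,0,0]},{"grip": 0.75,"linear": [-60,0,-180],"rot": [0,0,0]},{"grip": 0.75,"linear": [-60,0,-180],"rot": [0,0,0]},{"grip": 0.75,"linear": [-60,0,-180],"rot": [0,0,0]}]'

```text
clock: 22.7
position: [584.9, -184.3, 202.9]
ee_rot: [0.756, -0.655, -0.0, -0.0]
contact_force: [-0.1, -1.1, -0.9]
gripper_width: 64.2
grasp_force: 0.0
```

Run:
```python
from h import *
p=shot("wrist"); find(p,"bottle_centre","bottle_pad"); padrect(p,592,-242)
im=rectify(p,592.3,-242,5,60,480); 
f=im.astype(int)
# bottle: brighter neutral pixels inside the pad
ins=np.hypot(*(np.indices((480,480))-240))<130
g=f.mean(2); print("grey hist",np.percentile(g[ins],[5,25,50,75,95]))
cv2.imwrite("pics/bo.png",cv2.resize(np.hstack([im,rectify(p,592.3,-242,60,60,480)]),(800,400))[:,:,::-1])
t=shot("top"); print("top",models.spot_in(t,"bottle_centre")[:3]); find(t,"roller_centre","bottle_centre")
go(530,-340,180,-82)
```

```text
bottle_centre 0.87 [257. 124.] [ 592.7 -243.2]
bottle_pad 0.57 [226. 255.] [610.6 -53.7]
none
grey hist [ 74.66666667  92.66666667 106.66666667 146.         172.66666667]
top [{'rect': [317.1, 164.8, 332.0, 187.1], 'score': 0.44}]
roller_centre 0.52 [368. 197.] [ 528.9 -392.7]
bottle_centre 0.4 [322. 172.] [ 600.2 -240.5]
GO linear [145.9  76.3  22. ] rotz 0.002 | pos [ 585.  -184.8  201.9] yaw -81.9 t 23.1
```

View pics/bo.png

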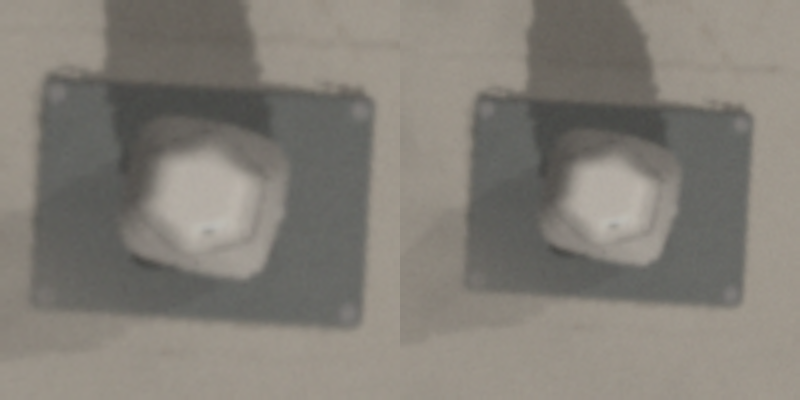

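The bottle stands on its pad, but its centre is about 2.5 mm towards -y and 1.5 mm towards +x of the outline centre (left panel, pad centre (202,202)). I'll regrasp it and shift it slightly.

Call:
arm_command --rows '[{"grip": 0.75,"linear": [30,0,20],"rot": [0,0,0]},{"grip": 0.75,"linear": [60,0,50],"rot": [0,0,0]},{"grip": 0.75,"linear": [60,0,100],"rot": [0,0,0]},{"grip": 0.75,"linear": [60,0,150],"rot": [0,0,0]},{"grip": 0.75,"linear": [60,0,174],"rot": [0,0,0]},{"grip": 0.75,"linear": [60,0,179],"rot": [0,0,0]},{"grip": 0.75,"linear": [60,0,179],"rot": [0,0,0]},{"grip": 0,"linear": [60,0,179],"rot": [0,0,0]},{"grip": 0,"linear": [60,0,179],"rot": [0,0,0]},{"grip": 0,"linear": [60,0,179],"rot": [0,0,0]}]'

```text
clock: 24.3
position: [595.3, -244.1, 26.0]
ee_rot: [0.756, -0.655, 0.002, -0.001]
contact_force: [0.2, 0.4, 6.6]
gripper_width: 41.9
grasp_force: 60.9
```

Call:
arm_command --rows '[{"grip": 0,"linear": [0,0,0],"rot": [0,0,0]},{"grip": 0,"linear": [0,0,0],"rot": [0,0,0]}]'

```text
clock: 24.55
position: [595.3, -244.1, 26.0]
ee_rot: [0.756, -0.655, 0.002, -0.001]
contact_force: [-0.9, -0.3, 6.6]
gripper_width: 42.1
grasp_force: 60.9
```

Call:
arm_command --rows '[{"grip": 0,"linear": [0,0,-5],"rot": [0,0,0]},{"grip": 0,"linear": [-2.2,1.2,-5],"rot": [0,0,0]},{"grip": 0,"linear": [-2.2,1.2,-5],"rot": [0,0,0]}]'

```text
clock: 24.92
position: [591.7, -241.4, 28.5]
ee_rot: [0.755, -0.655, -0.0, 0.0]
contact_force: [-0.2, -0.6, -0.8]
gripper_width: 41.7
grasp_force: 60.4
```

Run:
```python
from h import *
go(594,-242,26.5)
```

```text
GO linear [ 1.  -2.2  2. ] rotz 0 | pos [ 591.7 -241.4   28.5] yaw -81.9 t 24.9
```

Call:
arm_command --rows '[{"grip": 0,"linear": [0.8,-1.8,0],"rot": [0,0,0]},{"grip": 0,"linear": [0.8,-1.8,1.5],"rot": [0,0,0]},{"grip": 0,"linear": [0.8,-1.8,2.5],"rot": [0,0,0]},{"grip": 0,"linear": [0.8,-1.8,2.5],"rot": [0,0,0]}]'

```text
clock: 25.42
position: [594.1, -242.2, 26.2]
ee_rot: [0.755, -0.655, -0.0, 0.0]
contact_force: [-0.0, 0.3, -0.2]
gripper_width: 41.9
grasp_force: 60.4
```

Call:
arm_command --rows '[{"grip": 0.75,"linear": [0,0,0],"rot": [0,0,0]},{"grip": 0.75,"linear": [0,0,0],"rot": [0,0,0]},{"grip": 0.75,"linear": [0,0,0],"rot": [0,0,0]},{"grip": 0.75,"linear": [0,0,-15],"rot": [0,0,0]},{"grip": 0.75,"linear": [0,0,-60],"rot": [0,0,0]},{"grip": 0.75,"linear": [0,0,-110],"rot": [0,0,0]},{"grip": 0.75,"linear": [-25,0,-150],"rot": [0,0,0]},{"grip": 0.75,"linear": [-60,0,-180],"rot": [0,0,0]},{"grip": 0.75,"linear": [-60,0,-180],"rot": [0,0,0]},{"grip": 0.75,"linear": [-60,0,-180],"rot": [0,0,0]}]'

```text
clock: 26.68
position: [585.3, -182.8, 206.4]
ee_rot: [0.756, -0.655, -0.0, -0.0]
contact_force: [0.4, -0.7, -0.1]
gripper_width: 64.1
grasp_force: 0.0
```

Run:
```python
from h import *
p=shot("wrist"); find(p,"bottle_centre"); print(models.spot_in(p,"bottle_centre")[:1])
# cap: brightest blob on the rectified z=91 view; screws -> pad inlay centre known (592.3,-242)
im=rectify(p,592.3,-242,91,40,400).astype(int); g=im.mean(2); m=g>(g.max()+np.median(g))/2
v,u=np.nonzero(m); print("cap centre",592.3+40-np.mean(v)/5,-242+40-np.mean(u)/5,m.sum()/25)
go(528,-345,170,-82)
```

```text
bottle_centre 0.65 [254. 122.] [ 597. -243.]
[{'rect': [235.3, 103.2, 276.3, 144.8], 'score': 0.75}]
cap centre 585.3057432755814 -244.3169522350914 1671.52
GO linear [151.9  79.1  35.1] rotz 0.001 | pos [ 585.  -183.5  205. ] yaw -81.9 t 26.8
```

Run:
```python
from h import *
p=shot("wrist")
for z,T in ((91,165),(91,175),(60,115),(60,125),(75,125)):
    im=rectify(p,592.3,-242,z,40,400).astype(int); g=im.mean(2); r=np.hypot(*(np.indices(g.shape)-200))/5
    m=((g>T)&(r<30)).astype(np.uint8); n,l,st,c=cv2.connectedComponentsWithStats(m); i=1+np.argmax(st[1:,4]); x,y,w,h,a=st[i]
    print(z,T,"bbox ctr",(592.3+40-(y+h/2)/5).round(1),(-242+40-(x+w/2)/5).round(1),"size",w/5,h/5,"centroid",592.3+40-c[i][1]/5,-242+40-c[i][0]/5)
```

```text
91 165 bbox ctr 592.3 -244.9 size 19.0 18.4 centroid 592.904789683758 -244.6497390236414
91 175 bbox ctr 591.1 -246.4 size 12.0 12.8 centroid 589.2399361022364 -247.47683706070288
60 115 bbox ctr 590.5 -244.1 size 40.2 35.2 centroid 589.8009617303164 -245.17457201005627
60 125 bbox ctr 590.0 -244.6 size 37.6 33.0 centroid 589.4468068050236 -245.3000267212969
75 125 bbox ctr 590.2 -245.0 size 35.6 31.4 centroid 589.6994846382556 -245.7171754212091
```

Call:
arm_command --rows '[{"grip": 0.5,"linear": [10,-20,0],"rot": [0,0,0.18]},{"grip": 0.5,"linear": [20,-40,0],"rot": [0,0,0.36]},{"grip": 0.5,"linear": [35,-65,0],"rot": [0,0,0.54]},{"grip": 0.5,"linear": [35,-65,0],"rot": [0,0,0.72]},{"grip": 0.5,"linear": [35,-65,0],"rot": [0,0,0.9]},{"grip": 0.5,"linear": [35,-65,0],"rot": [0,0,1.08]},{"grip": 0.5,"linear": [35,-65,0],"rot": [0,0,1.22]},{"grip": 0.5,"linear": [35,-65,0],"rot": [0,0,1.22]},{"grip": 0.5,"linear": [35,-65,0],"rot": [0,0,1.22]}]'

```text
clock: 28.0
position: [654.8, -208.6, 205.6]
ee_rot: [-0.245, 0.97, 0.0, -0.0]
contact_force: [-0.5, 0.8, 0.2]
gripper_width: 42.7
grasp_force: 0.0
```

```bash
cat >> h.py <<'E'
def blob(p,z,T,c=(592.3,-242),rad=30,dark=False):
    im=rectify(p,*c,z,40,400).astype(int); g=im.mean(2); r=np.hypot(*(np.indices(g.shape)-200))/5
    m=(((g<T) if dark else (g>T))&(r<rad)).astype(np.uint8); n,l,st,ct=cv2.connectedComponentsWithStats(m)
    if n<2: return
    i=1+np.argmax(st[1:,4]); x,y,w,h,a=st[i]
    pts=cv2.findNonZero((l==i).astype(np.uint8))[:,0]; W=np.c_[c[0]+40-pts[:,1]/5,c[1]+40-pts[:,0]/5].astype(np.float32)
    print(z,T,"bbox ctr",(c[0]+40-(y+h/2)/5).round(1),(c[1]+40-(x+w/2)/5).round(1),"size",w/5,h/5,"rect",[np.round(v,1) for v in cv2.minAreaRect(W)])
E
python3 - <<'E'
from h import *
p=shot("wrist"); save(p,"w9.png"); print(p["c2w"][:3,3].round(1)); padrect(p,592.3,-242); find(p,"bottle_centre","roller_centre")
for z,T in ((91,155),(91,165),(91,175),(60,115),(60,125)): blob(p,z,T)
f=rectify(p,592.3,-242,5,80,160).mean(2); print(f[80,::8].round(),f[::8,80].round())
E
```

```text
[ 592.6 -241.6  349.1]
none
bottle_centre 0.95 [255. 116.] [ 595.  -241.8]
roller_centre 0.61 [168.   0.] [ 528.3 -391.7]
91 155 bbox ctr 591.9 -244.3 size 21.0 20.4 rect [array([ 591.8, -244.1]), array([20.2, 20.5]), np.float64(82.3)]
91 165 bbox ctr 591.7 -244.7 size 17.8 17.6 rect [array([ 591.4, -244.3]), array([16.9, 16.9]), np.float64(74.9)]
91 175 bbox ctr 587.0 -245.9 size 9.0 4.2 rect [array([ 587. , -245.8]), array([3. , 8.9]), np.float64(9.5)]
60 115 bbox ctr 589.9 -243.5 size 40.6 34.0 rect [array([ 589.6, -244.8]), array([35.8, 33.4]), np.float64(67.5)]
60 125 bbox ctr 589.9 -243.9 size 37.8 32.8 rect [array([ 588.9, -245.7]), array([32.9, 32.2]), np.float64(67.0)]
[137. 138. 138. 136. 129.  91.  87.  87.  83. 148. 169. 166. 169. 135.
  98.  98.  99. 144. 147. 148.] [ 89.  95.  97.  96.  97. 101.  88.  74.  95. 166. 169. 170. 152.  94.
  97. 139. 139. 146. 145. 145.]
```

Run:
```python
from h import *
p=shot("wrist"); c=(592.3,-242)
im=rectify(p,*c,5,75,600).astype(int); d=im[:,:,0]-im[:,:,2]; g=im.mean(2)
print("d pad/table/bottle",np.median(d[270:330,180:200]),np.median(d[20:60,20:60]),np.median(d[280:320,290:310]))
for T in (11,13,15):
    m=cv2.morphologyEx((d<T).astype(np.uint8),cv2.MORPH_OPEN,np.ones((7,7))); m=cv2.morphologyEx(m,cv2.MORPH_CLOSE,np.ones((15,15)))
    n,l,st,_=cv2.connectedComponentsWithStats(m); i=1+np.argmax(st[1:,4]); pts=cv2.findNonZero((l==i).astype(np.uint8))[:,0]
    print(T,[np.round(v,1) for v in cv2.minAreaRect(np.c_[c[0]+75-pts[:,1]/4,c[1]+75-pts[:,0]/4].astype(np.float32))])
```

```text
d pad/table/bottle 2.0 16.0 15.0
11 [array([ 592. , -242.3]), array([100.5,  72. ]), np.float64(86.7)]
13 [array([ 611.3, -243.3]), array([101.8, 111.6]), np.float64(86.9)]
15 [array([ 610.6, -234.6]), array([120. , 114.1]), np.float64(87.3)]
```

Run:
```python
from h import *
go(528,-392,120,-152); go(570,-370,150,-152)
```

```text
GO linear [ 198.8 -101.6   86.2] rotz 0.005 | pos [ 655.  -208.3  206.2] yaw -151.7 t 28.2
GO linear [ 151.4 -102.1   56.2] rotz 0.005 | pos [ 655.  -208.3  206.2] yaw -151.7 t 28.2
```

Call:
arm_command --rows '[{"grip": 0.5,"linear": [50,-34,15],"rot": [0,0,0]},{"grip": 0.5,"linear": [100,-68,30],"rot": [0,0,0]},{"grip": 0.5,"linear": [145,-95,45],"rot": [0,0,0]},{"grip": 0.5,"linear": [152,-102,56],"rot": [0,0,0]},{"grip": 0.5,"linear": [152,-102,56],"rot": [0,0,0]},{"grip": 0.5,"linear": [152,-102,56],"rot": [0,0,0]}]'

```text
clock: 28.95
position: [570.4, -369.2, 150.9]
ee_rot: [-0.245, 0.97, -0.0, 0.0]
contact_force: [0.4, 0.0, 0.1]
gripper_width: 42.5
grasp_force: 0.0
```

Run:
```python
from h import *
p=shot("wrist"); find(p,"roller_centre"); print(models.spot_in(p,"roller_centre")[:2])
im=rectify(p,528,-392,8,40,80).mean(2)
print(p["c2w"][:3,3].round())
print("\n".join(" ".join("%3d"%v for v in r) for r in cv2.resize(im[10:70,10:70],(30,30),interpolation=cv2.INTER_AREA)))
```

```text
roller_centre 0.84 [253. 136.] [ 530.2 -394.4]
roller_centre 0.21 [421. 142.] [ 447.1 -231.2]
[{'rect': [247.9, 121.8, 266.5, 153.2], 'score': 0.91}]
[ 508. -402.  294.]
159 159 159 159 160 160 159 160 159 160 159 158 159 158 158 160 160 160 159 159 159 158 158 157 159 158 158 159 158 160
159 159 157 158 159 159 160 159 158 160 160 159 159 158 156 158 159 159 158 159 159 158 159 159 158 157 158 158 158 159
160 159 159 158 159 159 159 158 159 159 160 160 155 154 139 135 150 159 158 158 158 158 159 159 158 157 158 158 158 158
159 160 159 160 159 160 159 159 159 160 159 157 141 128 123 117 129 146 157 159 160 158 159 158 157 158 159 159 159 159
159 159 160 160 159 159 159 159 159 159 157 145 125 117 116 116 116 123 149 159 159 159 159 158 159 160 159 158 159 159
159 160 161 160 158 159 160 159 159 158 147 128 119 117 116 115 115 120 147 159 159 159 159 158 158 159 158 159 159 159
159 159 160 159 159 160 160 160 160 159 146 120 116 116 115 115 116 117 135 156 158 161 159 159 159 158 159 159 160 159
158 159 159 159 158 159 159 160 158 157 152 124 117 116 116 116 122 120 127 153 160 160 15
[... 1969 characters left out ...]
 159 159 160 160 156 148 146 144 145 146 147 153 158 159 159 160 160 159 159 159 160 158 158 157 157
160 160 160 160 159 159 159 159 159 156 152 147 146 147 152 152 157 159 159 158 159 158 159 160 159 158 160 157 157 156
159 159 160 160 160 160 160 159 159 160 159 154 156 158 160 158 158 159 159 158 158 158 158 159 160 159 159 158 157 157
158 158 159 160 160 159 160 159 160 160 160 160 159 160 159 158 159 159 157 158 158 159 159 159 159 159 160 159 158 157
158 157 159 160 159 159 159 161 160 158 159 158 158 159 159 158 158 158 159 159 159 159 159 159 158 159 158 158 159 158
159 159 159 159 159 160 159 159 159 159 158 157 157 157 159 158 160 159 160 159 158 160 158 158 158 159 158 158 159 159
```

Run:
```python
from h import *
go(527.5,-397.3,2.5,-165.5)
```

```text
GO linear [ 51.4  -4.4 148.6] rotz 0.242 | pos [ 570.4 -369.   151.1] yaw -151.6 t 29.1
```

Call:
arm_command --rows '[{"grip": 0.42,"linear": [35,-3,20],"rot": [0,0,0.15]},{"grip": 0.42,"linear": [51.5,-4.5,60],"rot": [0,0,0.242]},{"grip": 0.42,"linear": [51.5,-4.5,100],"rot": [0,0,0.242]},{"grip": 0.42,"linear": [51.5,-4.5,130],"rot": [0,0,0.242]},{"grip": 0.42,"linear": [51.5,-4.5,140],"rot": [0,0,0.242]},{"grip": 0.42,"linear": [51.5,-4.5,140],"rot": [0,0,0.242]}]'

```text
clock: 29.85
position: [526.7, -398.1, 10.5]
ee_rot: [-0.126, 0.992, -0.0, -0.0]
contact_force: [-0.0, -0.7, 0.7]
gripper_width: 35.6
grasp_force: 0.0
```

Run:
```python
from h import *
go(527.5,-397.3,2.5,-165.5)
```

```text
GO linear [-1.   0.6  8. ] rotz -0.001 | pos [ 526.7 -398.1   10.5] yaw -165.6 t 29.9
```

Call:
arm_command --rows '[{"grip": 0.42,"linear": [-1,0.5,6],"rot": [0,0,0]},{"grip": 0.42,"linear": [-1,0.5,8],"rot": [0,0,0]},{"grip": 0,"linear": [-1,0.5,8],"rot": [0,0,0]},{"grip": 0,"linear": [-1,0.5,8],"rot": [0,0,0]},{"grip": 0,"linear": [-1,0.5,8],"rot": [0,0,0]},{"grip": 0,"linear": [-1,0.5,8],"rot": [0,0,0]}]'

```text
clock: 30.6
position: [527.3, -397.8, 3.0]
ee_rot: [-0.125, 0.992, -0.0, 0.0]
contact_force: [-0.6, -0.1, 3.9]
gripper_width: 14.4
grasp_force: 60.6
```

Run:
```python
from h import *
go(446,-60,150,-83.4)
```

```text
GO linear [  -5.3  347.3 -147.3] rotz -1.435 | pos [ 527.3 -397.8    3. ] yaw -165.6 t 30.6
```

Call:
arm_command --rows '[{"grip": 0,"linear": [0,0,-20],"rot": [0,0,0]},{"grip": 0,"linear": [0,0,-70],"rot": [0,0,0]},{"grip": 0,"linear": [0,0,-125],"rot": [0,0,-0.12]},{"grip": 0,"linear": [-2,30,-165],"rot": [0,0,-0.28]},{"grip": 0,"linear": [-4,75,-175],"rot": [0,0,-0.44]},{"grip": 0,"linear": [-7,125,-175],"rot": [0,0,-0.6]},{"grip": 0,"linear": [-10,175,-175],"rot": [0,0,-0.76]},{"grip": 0,"linear": [-13,225,-175],"rot": [0,0,-0.92]},{"grip": 0,"linear": [-16,280,-175],"rot": [0,0,-1.08]},{"grip": 0,"linear": [-18,330,-175],"rot": [0,0,-1.24]}]'

```text
clock: 31.85
position: [461.5, -71.9, 177.0]
ee_rot: [-0.68, 0.733, 0.0, -0.0]
contact_force: [0.7, 0.4, -0.9]
gripper_width: 14.1
grasp_force: 60.1
```

Run:
```python
from h import *
go(446,10,178,-83.4)
```

```text
GO linear [-80.5  21.6  -1. ] rotz -0.19 | pos [461.5 -71.9 177. ] yaw -94.3 t 31.9
```

Call:
arm_command --rows '[{"grip": 0,"linear": [-35,9,0],"rot": [0,0,-0.1]},{"grip": 0,"linear": [-70,18,0],"rot": [0,0,-0.19]},{"grip": 0,"linear": [-80,21,0],"rot": [0,0,-0.19]},{"grip": 0,"linear": [-80,21,0],"rot": [0,0,-0.19]},{"grip": 0,"linear": [-80,21,0],"rot": [0,0,-0.19]}]'

```text
clock: 32.48
position: [447.9, 7.2, 177.1]
ee_rot: [0.744, -0.668, -0.0, 0.0]
contact_force: [-0.4, -0.2, -0.6]
gripper_width: 13.7
grasp_force: 60.1
```

Run:
```python
from h import *
p=shot("wrist"); save(p,"w10.png"); pads(p,z=5,T=80); padrect(p,446,-38); find(p,"roller_pad","roller_centre")
print(models.spot_in(p,"roller_centre")[:2])
s=arm.read_state();Rm=R.from_quat(s["ee_rot"]).as_matrix()
for dx in (15,-15):
  for dy in (-8,8): print(dx,dy,[pix(p,s["position"]+Rm@np.array([dx,dy,dz])).round(1) for dz in (-5,-13)])
f=p["frame"].mean(2); print("\n".join(str(v)+" "+" ".join("%3d"%k for k in f[v,236:280:2]) for v in range(194,270,3)))
```

```text
inlay px 121 88 ctr 612.7 -75.7 size 70 62 ang(sw side) 14.6
inlay px 269 141 ctr 437.1 -33.1 size 16 30 ang(sw side) 6.5
pad [array([436.5, -33.7]), array([ 72.2, 100.4]), np.float64(7.3)]
roller_pad 0.89 [270. 140.] [436.6 -34.4]
roller_centre 0.73 [260. 249.] [432.3 106.3]
[{'rect': [247.2, 220.2, 271.4, 278.9], 'score': 0.64}]
15 -8 [array([241.4, 216.3]), array([240.6, 221.9])]
15 8 [array([270.2, 216.3]), array([270.9, 221.9])]
-15 -8 [array([242.3, 263.6]), array([241.5, 271.3])]
-15 8 [array([269.4, 263.6]), array([270. , 271.3])]
194 159 159 159 159 160 160 164 164 166 166 164 164 167 167 166 168 169 167 171 169 166 167
197 160 160 162 163 160 164 168 166 166 166 169 169 169 169 170 169 171 168 169 169 169 167
200 163 161 163 163 162 162 162 167 167 167 167 170 168 172 168 168 168 169 168 171 166 165
203 166 165 163 164 164 167 164 167 170 171 169 171 172 172 171 170 172 169 170 169 171 166
206 166 165 165 165 166 167 166 166 168 170 168 170 171 167 171 170 169 171 170 169 170 165
209 160 165 167 167 166 168 170 169 170 169 168 169 171 167 172 170 169 170 170 167 169 165
212
[... 1136 characters left out ...]
 126 132 129 129 128 126 121 115 107  61  54  58  86  95
251  87  54  44  50  83 107 106 110 124 127 131 127 127 126 120 115 105  62  50  53  75  91
254  93  56  47  42  83 105 108 107 113 112 124 129 125 124 120 114 103  57  54  55  77 104
257  96  51  50  42  74 102 107 111 111 114 123 128 124 123 119 113 104  59  53  55  78  95
260  79  54  48  44  69 103 106 108 111 112 117 126 123 123 119 113  99  54  47  56  75  79
263  42  43  48  43  76 104 107 109 110 111 117 128 125 122 120 113 133  70  47  49  52  50
266  47  46  45  45  84 104 107 111 108 107 111 111 111 120 122 136 164  85  48  51  51  51
269  44  44  45  45  90 103 104 107 109 111 112 111 109 120 142 183 174  93  47  48  45  45
```

Run:
```python
from h import *
go(438.1,-38.5,8.3,-83.1)
```

```text
GO linear [ 44.4  14.7 168.9] rotz -0.012 | pos [447.9   7.2 177.2] yaw -83.8 t 32.7
```

Call:
arm_command --rows '[{"grip": 0,"linear": [25,8,20],"rot": [0,0,-0.012]},{"grip": 0,"linear": [44.5,14.5,60],"rot": [0,0,-0.012]},{"grip": 0,"linear": [44.5,14.5,110],"rot": [0,0,-0.012]},{"grip": 0,"linear": [44.5,14.5,145],"rot": [0,0,-0.012]},{"grip": 0,"linear": [44.5,14.5,157],"rot": [0,0,-0.012]},{"grip": 0,"linear": [44.5,14.5,157],"rot": [0,0,-0.012]}]'

```text
clock: 33.42
position: [438.6, -38.1, 20.2]
ee_rot: [0.749, -0.663, -0.0, 0.0]
contact_force: [-0.8, 0.5, 0.3]
gripper_width: 14.0
grasp_force: 60.1
```

Run:
```python
from h import *
go(438.1,-38.5,8.3,-83.1)
```

```text
GO linear [ 0.4  0.5 11.9] rotz 0.001 | pos [438.6 -38.1  20.2] yaw -83.0 t 33.4
```

Next I lower it, release, lift, and check the result.

Call:
arm_command --rows '[{"grip": 0,"linear": [0.4,0.5,6],"rot": [0,0,0]},{"grip": 0,"linear": [0.4,0.5,10],"rot": [0,0,0]},{"grip": 0,"linear": [0.4,0.5,11.8],"rot": [0,0,0]},{"grip": 0,"linear": [0.4,0.5,11.8],"rot": [0,0,0]}]'

```text
clock: 33.92
position: [438.1, -38.3, 8.7]
ee_rot: [0.749, -0.663, 0.0, -0.0]
contact_force: [0.3, 0.7, -0.2]
gripper_width: 14.5
grasp_force: 60.1
```

Call:
arm_command --rows '[{"grip": 0.4,"linear": [0,0,0],"rot": [0,0,0]},{"grip": 0.4,"linear": [0,0,0],"rot": [0,0,0]},{"grip": 0.4,"linear": [0,0,0],"rot": [0,0,0]},{"grip": 0.4,"linear": [0,0,-15],"rot": [0,0,0]},{"grip": 0.4,"linear": [0,0,-60],"rot": [0,0,0]},{"grip": 0.4,"linear": [-25,0,-100],"rot": [0,0,0]},{"grip": 0.4,"linear": [-60,0,-130],"rot": [0,0,0]},{"grip": 0.4,"linear": [-65,0,-130],"rot": [0,0,0]},{"grip": 0.4,"linear": [-65,0,-130],"rot": [0,0,0]}]'

```text
clock: 35.05
position: [429.3, 26.2, 138.0]
ee_rot: [0.749, -0.663, -0.0, 0.0]
contact_force: [-0.1, -0.0, -0.9]
gripper_width: 34.2
grasp_force: 0.0
```

Run:
```python
from h import *
p=shot("wrist"); print(p["c2w"][:3,3].round()); find(p,"roller_centre"); c=(436.8,-33.4)
im=rectify(p,*c,5,75,600).astype(int); d=im[:,:,0]-im[:,:,2]
for T in (9,11):
    m=cv2.morphologyEx((d<T).astype(np.uint8),cv2.MORPH_OPEN,np.ones((7,7))); m=cv2.morphologyEx(m,cv2.MORPH_CLOSE,np.ones((15,15)))
    n,l,st,_=cv2.connectedComponentsWithStats(m); i=1+np.argmax(st[1:,4]); pts=cv2.findNonZero((l==i).astype(np.uint8))[:,0]
    print(T,[np.round(v,1) for v in cv2.minAreaRect(np.c_[c[0]+75-pts[:,1]/4,c[1]+75-pts[:,0]/4].astype(np.float32))])
for z in (13,17):
    for T in (125,140): blob(p,z,T,c,24)
im=rectify(p,*c,13,30,60).mean(2)
print("\n".join(" ".join("%3d"%v for v in r) for r in cv2.resize(im[10:50,4:56],(26,20),interpolation=cv2.INTER_AREA)))
```

```text
[438. -43. 281.]
roller_centre 0.75 [257. 122.] [435.9 -35.3]
9 [array([436.7, -33.7]), array([70., 99.]), np.float64(7.2)]
11 [array([436.6, -33.8]), array([70.9, 99.6]), np.float64(7.5)]
13 125 bbox ctr 435.2 -34.1 size 30.2 16.4 rect [array([435.4, -33.9]), array([13.6, 29.9]), np.float64(7.3)]
13 140 bbox ctr 434.9 -34.1 size 29.4 15.0 rect [array([435. , -33.9]), array([12.1, 29.2]), np.float64(7.3)]
17 125 bbox ctr 435.3 -34.3 size 29.8 16.2 rect [array([435.4, -34. ]), array([13.4, 29.4]), np.float64(7.4)]
17 140 bbox ctr 434.8 -34.3 size 29.0 14.8 rect [array([435. , -34.1]), array([12. , 28.8]), np.float64(7.2)]
109 108 109 108 108 108 109 108 108 109 109 110 110 110 110 109 109 110 110 110 110 109 109 110 110 110
109 110 109 108 109 108 108 108 109 108 109 109 110 109 109  99 100 104 107 109 110 110 110 109 110 109
110 110 109 108 109 108 108 102 104 104 107 101  91  95  98  88  82  86  95 108 110 111 111 111 110 110
110 110 108 109 109 106 100  88  85  86  88  85  81  83  83  81  82  81  84  97 110 110 110 110 109 110
109 107 109 109 109 107  86  82  83  83  82  82  82  82
[... 908 characters left out ...]
 153 183 181 180 175 171 169 166 160 152 142 135 127 104 104 111 111 111 112
106 101  99  98 100 100  95 119 152 144 136 127 120 112 103 101 100 102 104 106 108 111 110 109 110 111
109 106 101  99  99  99  97  93 100 101  99  98 100 103 105 106 108 108 108 109 110 111 110 109 110 111
110 109 104 101 101 103 104 105 106 107 105 106 108 109 109 110 111 109 108 110 110 110 110 109 110 110
112 111 109 107 107 107 109 109 109 109 108 107 108 110 109 109 109 110 110 108 109 110 109 109 110 110
112 112 111 110 109 108 109 110 108 109 107 107 108 109 110 110 110 110 111 110 109 109 109 110 110 111
113 112 112 110 110 109 110 109 108 108 107 107 108 110 111 110 110 110 110 110 109 110 109 110 112 112
```

```bash
python3 -c "
from h import *
p=shot('top'); find(p,'vice_centre','spindle_centre','bottle_centre','roller_centre'); print(job.job_done())"
```

```text
vice_centre 0.63 [325. 216.] [ 461.7 -251.9]
vice_centre 0.41 [319. 224.] [ 436.6 -231.5]
spindle_centre 0.54 [270. 168.] [616.9 -73.1]
bottle_centre 0.6 [323. 173.] [ 596.9 -243.7]
bottle_centre 0.47 [258. 224.] [432.6 -34.6]
roller_centre 0.48 [258. 225.] [433.7 -37.8]
the job is handed in; nothing more can be done
None
```

I placed the vice, spindle, bottle and roller in that order, each on its own pad, upright and released, and handed the job in at about 35 s. Going by the wrist-camera pictures, the spindle and roller are within about 1 mm of their outline centres, and the vice and bottle within about 1–2 mm; the judge's result was not shown.

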